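Index the length stop of a portioning board

ROBOT

A 6-joint arm with a two-finger parallel gripper is mounted at the origin on the work surface. World frame = base frame: x ahead of the robot, y to its left, z up, the work surface at z = 0. Lengths are in m, angles in rad, forces in N, time in s.
With the tool pointing down it reaches from about 0.35 to 0.775 m from the base axis. Payload 7.3 kg.
Tool frame: the origin (TCP) lies at the very end of the fingers, on their centre line; the grasp point (between the pads) lies grip_point_offset behind it (grip_point_offset is the distance from the TCP to the grasp point, in m); z points along the fingers, y is the direction in which the jaws open and shut (so a half turn about z gives the same grasp; the last joint's range is limited). The gripper opens to 92 mm and grips with 3 to 60 N. Pads are 19 mm wide; open, the fingers measure 130 mm over their backs; the gripper's body (75 mm by 190 mm) begins 47 mm behind the grasp point.
Start: joints at [-1.472, 0.342, 1.524, -0, 1.275, -0.146], TCP at [0.127, -0.509, 0.227] pointing down, gripper open.
Joint ranges: [-2.53, 2.53], [-0.77, 2.02], [0.04, 2.7], [-1, 4.14], [0.28, 2.66], [-3.11, 3.11]. Speed limits (rad/s): [2.57, 2.57, 3.14, 3.14, 3.14, 3.14].

INTERFACE

Orientations are given as [roll, pitch, yaw] about the fixed x, y, z axes, in that order (R = Rz(yaw) Ry(pitch) Rx(roll)).
In Python, from cell import * gives the robot as it stands.
- The arm moves only by the shell command python3 -m inch 'ROWS' [OPENING] [FORCE]. ROWS is JSON, a list that holds one entry, the list of rows, each a list of 4 numbers: the shift along the tool's x, y, z in mm, then the turn about the tool's z in rad. In form: [[[x, y, z, roll], ...]]. A call has 1 to 10 rows; each row shifts and turns the commanded pose from where the row before left it, along the tool's axes as they then stand; what a row does not reach is not made up. A row lasts 1/8 s, in which the tool goes at most 62.5 mm and 10.7 degrees, less where a joint would pass 70% of its speed; a pose out of reach is approached as far as the arm can. A call with a gripper value outside its range is refused whole. OPENING is the closure, from -1 (fully open) to 1 (shut), set as the call begins (- or left out, the last holds). The fingers move at their own pace and stop on an object; FORCE is the grip in N (left out, the last holds). Time passes only in rows, so rows that do not move let the fingers close. It gives the time, the measured TCP pose, the force and the opening at its end, in the units of the state.
- observe(): the state, without advancing time (a new reading comes with each control period).
- read_camera(name): name is "scene" or "top"; returns a dict with "img" (420x560x3 uint8, blue, green, red), "fx", "fy", "cx", "cy" (pixels), "k1" (the pictures are not rectified: a ray, as slopes to the right and down, at radius r is drawn at 1 + k1 r^2 times it, then the intrinsics apply), "eye" and "rotation" of the camera in the world. Camera axes: x right, y down, z forward; pixel columns grow to the right and rows downward; lengths in m; the calibration is good to about 2 mm. A picture is of the moment at which its call begins. There is no depth.
- hand_in(): hands the job in, once; it reports no verdict.
Trained networks look in the newest picture that a camera, given by its name, has taken for a name from the list of things; names that differ only in an ending like _2 or _b are one class to them, and where a whole thing is asked for, a point or a joint stands for the part that bears it (a point fixed in the world has none). Each returns a list of dicts, best first, with "conf" (0 to 1); they miss things now and then, are a little off and sometimes report something else, mostly with a low value. They report only what shows in the picture. A call takes as long as a camera call.
- boxes_of(camera, label): "at" ([row, column] in pixels, amid what is visible of it).
- place_of(camera, label): "at" ([row, column] in pixels: a listed point, or the origin of a listed thing).
The state is a dict: "time": time; "qpos": joint angles; "qvel": joint speeds; "joint_efforts": joint torques, N m; "tool_pos": TCP position; "tool_rot": TCP orientation; "contact_force": force on the tool from outside, world axes, zero at the start; "torque": the same for the moment, N m; "opening": finger opening in m.
Only numpy, scipy, OpenCV 4.12 (cv2) and the standard library are available. Lean on these libraries where they do the work, as an engineer would, in place of code of your own. Each camera call takes 0.05 s, during which the arm holds its last target. There are 200 camera calls.

TASK

Push the black sliding stop along its rail with the fingertips until its red-knobbed pin clicks down into the notch of the yellow clip, riding over the blue clip if that comes first, and then move clear of it. Only push it: do not pinch the stop, do not pull up its red knob, and leave the other things on the bench where they are.

Things in the scene. Friction and masses are not known exactly. Their poses are not given: they have to be found in the camera images.
- gauge: white cutting board, 240 (its x) x 480 (its y) x 18 mm, fixed; origin at the centre of its underside on the bench. An aluminium rail 24 mm wide runs along its y axis, centred at x = +95 mm; its top is 40 mm above the bench. Black end blocks, 58 mm high, stand at the rail's ends (y = +-220 to 236 mm). Place and yaw vary
- stop (a joint): position of the black stop along the rail, m: 0 near the board's -y end, growing to 0.30 towards its +y; the pin stands at board y = joint - 0.150. Starts at 0 to 0.03, before both clips. 0.3 kg; about 1 N slides it, and it stays where left. Climbing a ridge takes some 5 to 8 N; past the crest resistance vanishes and it snaps on by itself some 7 to 10 mm into the notch; leaving takes as much
- stop_index (a point): the point on the rail's top directly below the pin of the stop; moves with the stop
- push_right (a point): point on the flat -y face of the stop's block (push here towards +y), at board x = +38 mm, 44 mm above the bench. The block hangs over the board on the robot's side of the rail: board x = +8 to +78 mm, 28 mm thick along y, from 22 to 66 mm above the bench
- push_left (a point): the same on the +y face of the block, 28 mm away; push here to move the stop back towards -y
- face_right: 10 mm thick black plate forming the block's -y face (70 x 10 x 44 mm), part of the stop; origin on the rail's centre line at rail-top height, 9 mm to the -y side of the pin. Pressing both faces at once counts as pinching
- face_left: the same plate on the +y face
- pin (a joint): height of the stop's spring-loaded index pin, in m: 0 = down on the rail or down in a notch, about 0.005 while on a ridge of a clip. Its red knob, 22 mm across, tops out at 89 mm above the bench when down. Range 0 to 0.016, spring force about 5 N when down, 7 N on a ridge; raised above 0.011 counts as pulled up
- clip_yellow: yellow clip fixed on the rail, 42 mm wide along it: two round ridges across the rail's top, 6 mm high, crests 23 mm apart, the notch between them, and a flat tab on the side away from the robot. Origin: bottom of the notch, on the rail's centre line and top; the pin shall sit over it. Its place varies (board y -62 to +85 mm), before or after the blue clip
- clip_blue: the same clip in blue: not wanted; its place varies likewise
- cutter: loose steel ring cutter, 60 mm across, 32 mm high, standing on the board near its robot-side edge; origin at the centre of its underside
- scraper: loose steel dough scraper with red grip lying on the board near its robot-side edge, about 110 x 80 x 16 mm; origin under the blade's centre
- jar: loose glass jar with green cap, 72 mm across, 120 mm high; origin at the centre of its underside
- tub: loose white food tub with lid, 118 x 158 x 85 mm; origin at the centre of its underside
- bowl: loose white bowl, 150 mm across, 60 mm high; origin at the centre of its underside
- brush: loose wooden pastry brush lying beyond the board, 200 mm long; origin near its middle
- can: loose orange can, 66 mm across, 100 mm high, beyond the board; origin at the centre of its underside

How it is judged:
At the end, for the whole second after the job is handed in: The stop stands still with its pin within 4 mm of the yellow clip's notch and down in it (less than 2 mm up), and the robot is clear (horizontal distance between stop_index and clip_yellow below 0.004 m and value of joint pin below 0.002 m and velocity of joint stop between -0.005 and 0.005 m/s); the robot touches nothing.
It fails at once if the stop was pinched: both faces of its block pressed at once (contact force between the fingers and face_right above 1.5 N and contact force between the fingers and face_left above 1.5 N).
It fails at once if the pin was pulled up by its knob (above 11 mm) (value of joint pin above 0.011 m).
It fails at once if a thing standing by was moved by more than 25 mm or lifted (distance of any of cutter, scraper, jar, tub, bowl, brush, can from where it was at the start of the episode above 0.025 m).
It also fails if it takes over 35 s, if anything falls off the work surface, if the arm or the gripper's body presses on something with over 40 N, if the wrist force passes 120 N, or if a joint passes its speed limit or range.

## Working session

There is one attempt and no reset: what is moved stays moved. The work goes in short steps, Python scripts to look and compute and a shell command to move; the robot and the scene stay as the last step left them, time stands still between calls to the robot, and variables do not carry over. Pictures are saved under pics/ and viewed, about 8 in all and at most 12, crops included, and the job is handed in when it is done.

```bash
mkdir -p pics; ls; cat > h.py <<'E'
from cell import *
import numpy as np, cv2
def ray(c,at):
    K=np.array([[c['fx'],0,c['cx']],[0,c['fy'],c['cy']],[0,0,1.]])
    p=cv2.undistortPoints(np.array([[[at[1],at[0]]]],float),K,np.array([c['k1'],0,0,0.]))[0,0]
    return np.array(c['rotation'])@np.array([p[0],p[1],1])
def at_z(c,at,z):
    d=ray(c,at);e=np.array(c['eye']);return e+d*(z-e[2])/d[2]
E
python3 - <<'E'
from h import *
o=observe();print(o)
for n in('top','scene'):
    c=read_camera(n);cv2.imwrite(f'pics/{n}0.png',c['img']);print(n,c['eye'],c['k1'],np.shape(c['rotation']))
    for l,z in(('gauge',0),('stop_index',.04),('push_right',.044),('push_left',.044),('clip_yellow',.04),('clip_blue',.04),('cutter',.018),('scraper',.018),('jar',0),('tub',0),('bowl',0),('can',0)):
        for r in place_of(n,l)[:2]:
            print(l,np.round(r['conf'],2),np.round(r['at']),np.round(at_z(c,r['at'],z)[:2],4))
E
```

```text
pics
{'time': 0.0, 'qpos': array([-1.47201898e+00,  3.42730839e-01,  1.52503619e+00, -4.61988929e-05,
        1.27541420e+00, -1.46010729e-01]), 'qvel': array([ 0.0005929 , -0.00076894,  0.00101406,  0.00042541,  0.00101134,
       -0.00185865]), 'joint_efforts': array([ 1.97524344e-06, -4.31246388e+01, -2.44217277e+01,  7.18209660e-02,
        5.60831744e-02, -1.36314752e-04]), 'tool_pos': array([ 0.12719426, -0.50892255,  0.22603407]), 'tool_rot': array([-3.14001455e+00, -1.87419535e-04,  2.44801408e-01]), 'contact_force': array([ 0.40422308,  0.50321052, -0.06921222]), 'torque': array([-0.05302109, -0.01191536, -0.01991584]), 'opening': 0.09195784301506334}
top [ 0.39272277 -0.00535242  1.46018183] -0.0631809510921021 (3,)Traceback (most recent call last):
  File "<stdin>", line 7, in <module>
  File "h.py", line 8, in at_z
    d=ray(c,at);e=np.array(c['eye']);return e+d*(z-e[2])/d[2]
                                                         ~^^^
IndexError: invalid index to scalar variable.
```

```bash
sed -i "s/np.array(c\['rotation'\])@np.array(\[p\[0\],p\[1\],1\])/Rotation.from_euler('xyz',c['rotation']).apply([p[0],p[1],1])/; 1i from scipy.spatial.transform import Rotation" h.py
python3 - <<'E'
from h import *
for n in('top','scene'):
    c=read_camera(n);cv2.imwrite(f'pics/{n}0.png',c['img']);print(n,c['eye'],c['rotation'])
    for l,z in(('gauge',0),('stop_index',.04),('push_right',.044),('push_left',.044),('clip_yellow',.04),('clip_blue',.04),('cutter',.018),('scraper',.018),('jar',0),('tub',0),('bowl',0),('can',0)):
        for r in place_of(n,l)[:2]:
            print(l,np.round(r['conf'],2),np.round(r['at']),np.round(at_z(c,r['at'],z)[:2],4))
E
```

```text
top [ 0.39272277 -0.00535242  1.46018183] [-2.98912207 -0.0129246  -1.58649677]
gauge 0.57 [235. 252.] [0.528  0.0315]
stop_index 0.55 [210. 290.] [ 0.6027 -0.0908]
push_left 0.87 [226. 284.] [ 0.5493 -0.0702]
clip_yellow 0.75 [208. 264.] [ 0.608  -0.0094]
clip_blue 0.61 [206. 228.] [0.6192 0.1047]
cutter 0.39 [255. 221.] [0.465 0.128]
scraper 0.8 [257. 273.] [ 0.4564 -0.0346]
scraper 0.31 [209. 290.] [ 0.6096 -0.0929]
jar 0.62 [200. 132.] [0.6472 0.4224]
tub 0.68 [224. 399.] [ 0.5583 -0.4513]
bowl 0.62 [267. 131.] [0.4308 0.4188]
can 0.72 [165. 328.] [ 0.758  -0.2227]
scene [1.17310584 0.30676223 0.98635506] [-2.52032111 -0.01750889  2.08173548]
gauge 0.88 [214. 310.] [0.5219 0.0512]
stop_index 0.88 [206. 247.] [ 0.6062 -0.092 ]
push_right 0.73 [186. 259.] [ 0.5375 -0.0988]
push_left 0.91 [193. 268.] [ 0.5436 -0.0671]
clip_yellow 0.81 [224. 272.] [ 0.624  -0.0067]
clip_blue 0.69 [223. 274.] [ 0.6189 -0.0058]
clip_blue 0.65 [245. 311.] [0.6282 0.1078]
cutter 0.74 [206. 349.] [0.4567 0.1374]
scraper 0.98 [183. 298.] [ 0.4535 -0.0217]
scraper 0.36 [206. 347.] [0.4576 0.1298]
jar 0.89 [315. 424.] [0.6464 0.4228]
tub 0.98 [156. 158.] [ 0.5569 -0.4397]
bowl 0.76 [248. 449.] [0.4326 0.4193]
bowl 0.28 [192. 271.] [ 0.5096 -0.0772]
can 0.83 [230. 178.] [ 0.7398 -0.2276]
can 0.51 [183. 295.] [ 0.4459 -0.0341]
```

View pics/top0.png

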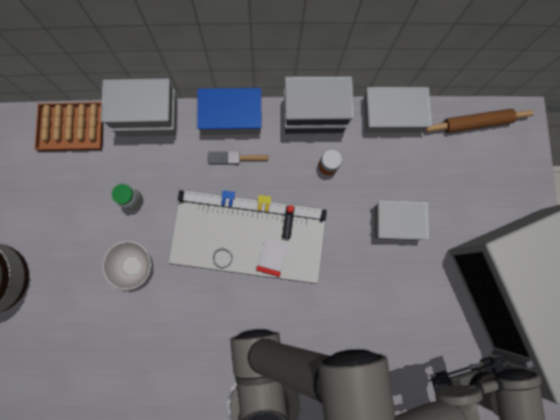

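View pics/scene0.png

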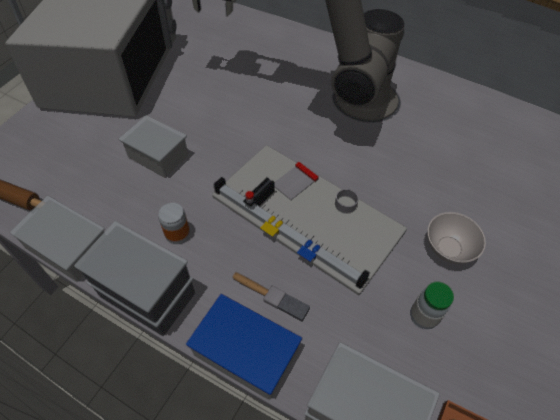

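The yellow clip (top picture, row 202 col 264) comes before the blue one (197, 228). The stop's red knob is at about (210, 290), and nothing lies between the stop and the yellow clip. I'll refine the rail direction and the clip distance by colour.

```bash
python3 - <<'E'
from h import *
P={}
for n in('top','scene'):
    c=read_camera(n);im=c['img'];hsv=cv2.cvtColor(im,cv2.COLOR_BGR2HSV)
    g=np.array([r for r in [place_of(n,'gauge')[0]['at']]][0]);print(n,'gauge',at_z(c,g,0)[:2])
    for l,z in(('clip_yellow',.04),('clip_blue',.04),('stop_index',.04),('push_right',.044),('push_left',.044)):
        r=place_of(n,l)
        if r: print(l,round(r[0]['conf'],2),at_z(c,r[0]['at'],z)[:2].round(4))
    for l,lo,hi,z in(('yellow',(22,120,90),(35,255,255),.044),('blue',(105,130,60),(125,255,255),.044),('knob',(0,150,70),(8,255,255),.085)):
        m=cv2.inRange(hsv,lo,hi)
        k,lab,st,ce=cv2.connectedComponentsWithStats(m)
        for i in range(1,k):
            p=at_z(c,ce[i][::-1],z)
            if st[i][4]>12 and .4<p[0]<.7 and abs(p[1])<.3: print(l,st[i],ce[i].round(1),p[:2].round(4))
    x,y,w,h=(160,170,190,130) if n=='top' else (200,140,220,160)
    cv2.imwrite(f'pics/{n}1.png',cv2.resize(im[y:y+h,x:x+w],None,fx=3.6,fy=3.6,interpolation=cv2.INTER_CUBIC))
E
```

```text
top gauge [0.52234032 0.04152155]
clip_yellow 0.45 [ 0.6088 -0.0018]
clip_blue 0.51 [0.626  0.1063]
stop_index 0.84 [ 0.5988 -0.0984]
push_right 0.82 [ 0.5326 -0.0887]
push_left 0.75 [ 0.5975 -0.1003]
yellow [258 196  13  16 120] [263.5 201.8] [ 0.629  -0.0081]
blue [222 191  12  15 106] [227.3 196.4] [0.6477 0.1064]
knob [287 206   6   7  33] [289.7 209.1] [ 0.5983 -0.0882]
knob [257 267  23   9  84] [268.1 270.9] [ 0.4111 -0.0189]
scene gauge [0.52673143 0.0487611 ]
clip_yellow 0.52 [ 0.6224 -0.0064]
clip_blue 0.76 [0.6308 0.1113]
stop_index 0.7 [ 0.6017 -0.0972]
push_right 0.58 [ 0.5404 -0.097 ]
push_left 0.84 [ 0.5402 -0.0619]
yellow [260 216  23  20 219] [270.9 226.2] [ 0.6324 -0.0056]
blue [297 240  23  22 231] [308.  250.8] [0.6498 0.1091]
knob [296 162  22  18 127] [306.5 170.8] [0.4556 0.0017]
knob [246 191   8   8  41] [249.2 194.4] [ 0.5995 -0.0885]
```

View pics/top1.png

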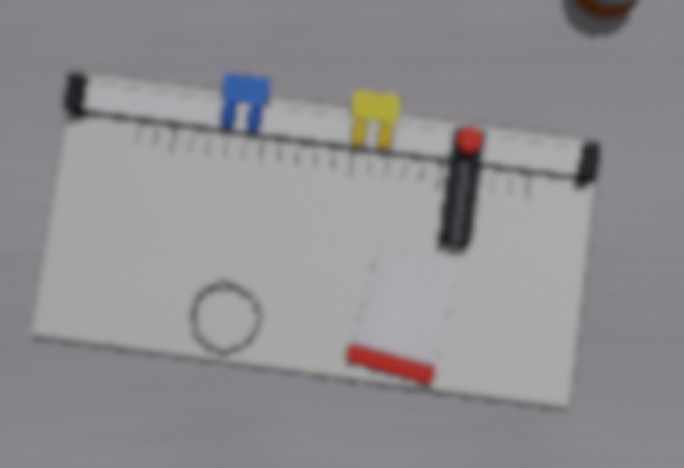

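View pics/scene1.png

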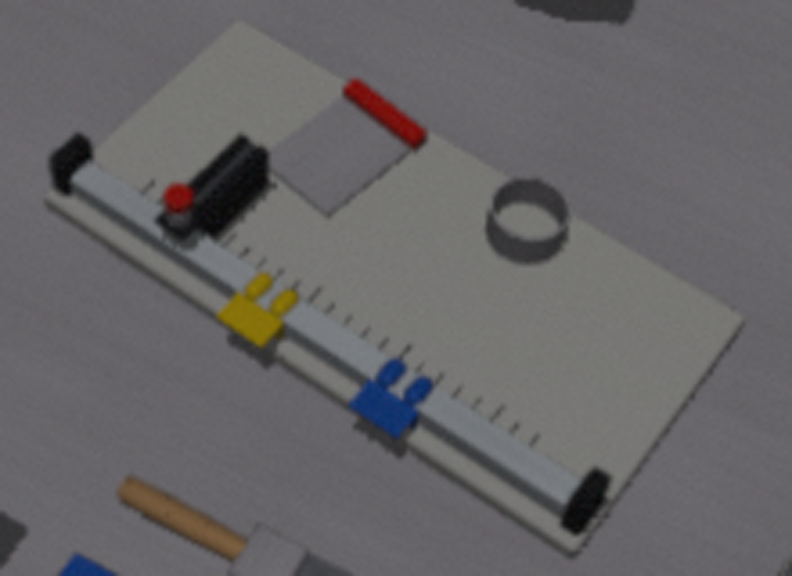

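The rail yaw is about -0.15 rad, and the pin is about 85 mm before the yellow notch. I'll close the fingers, turn, and approach behind the stop.

```bash
python3 -m inch '[[[0,0,0,0.132],[0,0,0,0.132],[0,0,0,0.131],[30,-38,0,0],[30,-38,0,0],[30,-38,0,0],[30,-38,0,0],[30,-38,0,0],[30,-38,0,0],[30,-38,0,0]]]' 1 20
```

```text
time: 3.35
tool_pos: [0.3758, -0.2767, 0.2269]
tool_rot: [3.141, -0.001, -0.15]
contact_force: [1.0, -0.8, 0.3]
opening: 0.0005
```

```bash
python3 -m inch '[[[33,-42,0,0],[33,-42,10,0],[33,-42,20,0],[33,-43,30,0],[0,0,40,0],[0,0,20,0],[0,0,0,0]]]'; python3 - <<'E'
from h import *
im=[]
for n in('top','scene'):
    c=read_camera(n);x,y,w,h=(220,170,110,100) if n=='top' else (200,140,110,100)
    im.append(cv2.resize(c['img'][y:y+h,x:x+w],None,fx=3.6,fy=3.6,interpolation=cv2.INTER_CUBIC))
cv2.imwrite('pics/pre.png',np.hstack(im));print(observe()['tool_pos'],observe()['contact_force'])
E
```

```text
time: 4.22
tool_pos: [0.5296, -0.1299, 0.1052]
tool_rot: [-3.141, 0.004, -0.15]
contact_force: [-0.2, 0.7, 0.2]
opening: 0.0004
[ 0.53095952 -0.13070981  0.10744851] [ 0.50289278 -0.22844628  0.73362221]
```

View pics/pre.png

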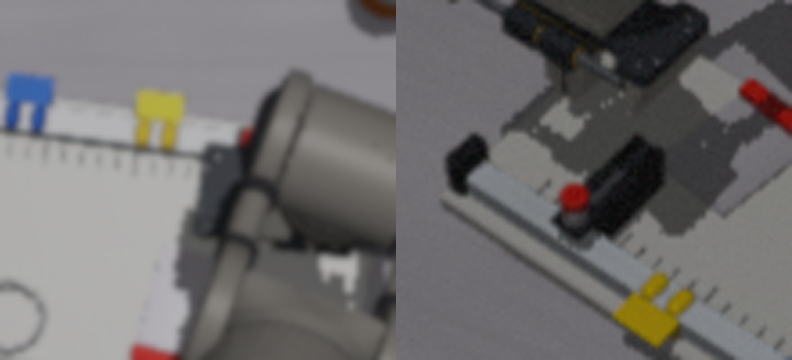

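The hand is above and behind the stop (scene crop: block face about (600,195), gripper upper middle), with the lane clear. I'll go down behind the block.

```bash
python3 -m inch '[[[0,0,25,0],[0,0,25,0],[0,0,18,0],[0,0,0,0],[0,0,0,0]]]'; python3 - <<'E'
from h import *
c=read_camera('scene');print(observe()['tool_pos'],observe()['contact_force'])
cv2.imwrite('pics/low.png',cv2.resize(c['img'][140:240,200:330],None,fx=5,fy=5,interpolation=cv2.INTER_CUBIC))
E
```

```text
time: 4.95
tool_pos: [0.5315, -0.131, 0.0402]
tool_rot: [3.141, -0.003, -0.15]
contact_force: [0.4, 0.6, 0.6]
opening: 0.0002
[ 0.53145156 -0.13095679  0.04021763] [ 0.7103188   0.22707331 -0.1160366 ]
```

View pics/low.png

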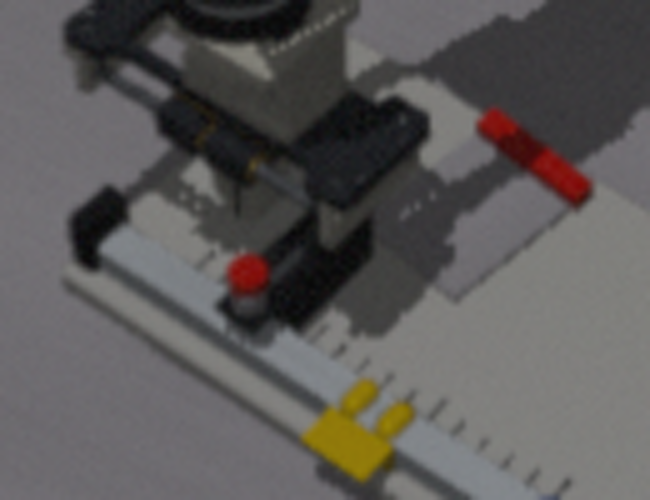

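```bash
python3 -m inch '[[[0,-8,0,0],[0,-8,0,0],[0,-8,0,0],[0,-8,0,0],[0,-8,0,0],[0,-8,0,0],[0,-8,0,0],[0,-8,0,0],[0,-4,0,0],[0,0,0,0]]]'; cat > m.py <<'E'
from h import *
u=np.array([.149,.989])
c=read_camera('scene');im=c['img'];hsv=cv2.cvtColor(im,cv2.COLOR_BGR2HSV)
def cen(lo,hi,z):
    m=cv2.inRange(hsv,lo,hi);k,l,st,ce=cv2.connectedComponentsWithStats(m);L=[]
    for i in range(1,k):
        p=at_z(c,ce[i][::-1],z)[:2]
        if st[i][4]>12 and .57<p[0]<.67 and abs(p[1])<.2:L.append((st[i][4],p.round(4)))
    return L
kn=cen((0,150,60),(8,255,255),.085);y=cen((22,120,60),(35,255,255),.044)
o=observe();print(kn,y,'tcp',o['tool_pos'],'F',o['contact_force'],'tcp-knob',[u@(o['tool_pos'][:2]-p[1]) for p in kn],'knob-yellow',[u@(p[1]-np.array([.6315,-.0065])) for p in kn])
E
python3 m.py
```

```text
time: 6.25
tool_pos: [0.5405, -0.0627, 0.0385]
tool_rot: [-3.141, 0.001, -0.15]
contact_force: [0.2, -0.0, -0.3]
opening: 0.0004
[(np.int32(50), array([ 0.6066, -0.0396]))] [(np.int32(232), array([ 0.6325, -0.0051]))] tcp [ 0.54040344 -0.06291923  0.03848516] F [ 0.43808212  0.08075937 -0.5577496 ] tcp-knob [np.float64(-0.03292600707747663)] knob-yellow [np.float64(-0.03644599999999999)]
```

Contact geometry is as expected. About 37 mm remain, with the crest about 25 mm ahead.

```bash
python3 -m inch '[[[0,-5,0,0],[0,-5,0,0],[0,-5,0,0],[0,-3,0,0],[0,-2,0,0],[0,-2,0,0],[0,0,0,0]]]'; python3 m.py
```

```text
time: 7.18
tool_pos: [0.5438, -0.0413, 0.0386]
tool_rot: [3.142, 0.0, -0.15]
contact_force: [-1.6, -2.7, -0.7]
opening: 0.0005
[(np.int32(53), array([ 0.6067, -0.021 ]))] [(np.int32(210), array([ 0.6351, -0.0037]))] tcp [ 0.54376405 -0.04130112  0.03855966] F [-1.21409996 -2.40787569 -1.74718972] tcp-knob [np.float64(-0.029455264388549007)] knob-yellow [np.float64(-0.01803569999999999)]
```

```bash
python3 -m inch '[[[0,-1,0,0],[0,-1,0,0],[0,0,0,0]]]'; python3 m.py
```

```text
time: 7.6
tool_pos: [0.5446, -0.0391, 0.0389]
tool_rot: [-3.141, -0.001, -0.15]
contact_force: [-0.7, -0.9, 0.3]
opening: 0.0002
[(np.int32(55), array([ 0.6068, -0.0191]))] [(np.int32(211), array([ 0.635 , -0.0037]))] tcp [ 0.54464998 -0.03920088  0.03892981] F [-0.39330654 -0.15207955 -0.64370072] tcp-knob [np.float64(-0.029140121694693225)] knob-yellow [np.float64(-0.01614169999999999)]
```

```bash
python3 -m inch '[[[0,-1,0,0],[0,-1,0,0],[0,0,0,0]]]'; python3 m.py
```

```text
time: 8.02
tool_pos: [0.5448, -0.0373, 0.0388]
tool_rot: [-3.141, -0.0, -0.15]
contact_force: [0.0, -0.0, 0.9]
opening: 0.0008
[(np.int32(49), array([ 0.6071, -0.0168]))] [(np.int32(214), array([ 0.6347, -0.0036]))] tcp [ 0.54470139 -0.03726305  0.03877272] F [-0.75989993  0.64181592 -0.36080082] tcp-knob [np.float64(-0.0295353521506213)] knob-yellow [np.float64(-0.013822299999999996)]
```

```bash
python3 -m inch '[[[0,-1,0,0],[0,0,0,0]]]'; python3 m.py
```

```text
time: 8.32
tool_pos: [0.5447, -0.0364, 0.0387]
tool_rot: [-3.142, -0.0, -0.15]
contact_force: [-0.4, 0.2, -0.3]
opening: 0.0005
[(np.int32(51), array([ 0.6073, -0.0152]))] [(np.int32(213), array([ 0.6346, -0.0036]))] tcp [ 0.54473533 -0.03639744  0.03870037] F [0.38908161 0.66064375 0.4788498 ] tcp-knob [np.float64(-0.030286406136200282)] knob-yellow [np.float64(-0.012210099999999998)]
```

```bash
python3 -m inch '[[[0,-1,0,0],[0,0,0,0]]]'; python3 m.py
```

```text
time: 8.62
tool_pos: [0.5449, -0.0354, 0.0387]
tool_rot: [3.142, -0.0, -0.15]
contact_force: [-0.1, -0.1, -0.2]
opening: 0.0005
[(np.int32(52), array([ 0.6079, -0.012 ]))] [(np.int32(211), array([ 0.6348, -0.0036]))] tcp [ 0.54489783 -0.03546014  0.03868142] F [-0.04271841 -0.61436832 -0.84743616] tcp-knob [np.float64(-0.032589402841286766)] knob-yellow [np.float64(-0.008955899999999994)]
```

The knob moved 3 mm for a 1 mm push, so it is starting to run on by itself. I'll wait a little and look again.

```bash
python3 -m inch '[[[0,0,0,0],[0,0,0,0],[0,0,0,0],[0,0,0,0]]]'; python3 m.py; python3 - <<'E'
from h import *
c=read_camera('scene')
cv2.imwrite('pics/snap.png',cv2.resize(c['img'][160:260,210:330],None,fx=5,fy=5,interpolation=cv2.INTER_CUBIC))
E
```

```text
time: 9.18
tool_pos: [0.5449, -0.0355, 0.0387]
tool_rot: [3.141, -0.0, -0.15]
contact_force: [0.5, -0.2, -0.2]
opening: 0.0001
[(np.int32(52), array([ 0.612, -0.004]))] [(np.int32(202), array([ 0.6358, -0.004 ]))] tcp [ 0.54487087 -0.03554156  0.03868697] F [-0.08805135  0.43709661  0.37040713] tcp-knob [np.float64(-0.04119683936131795)] knob-yellow [np.float64(-0.0004329999999999946)]
```

View pics/snap.png

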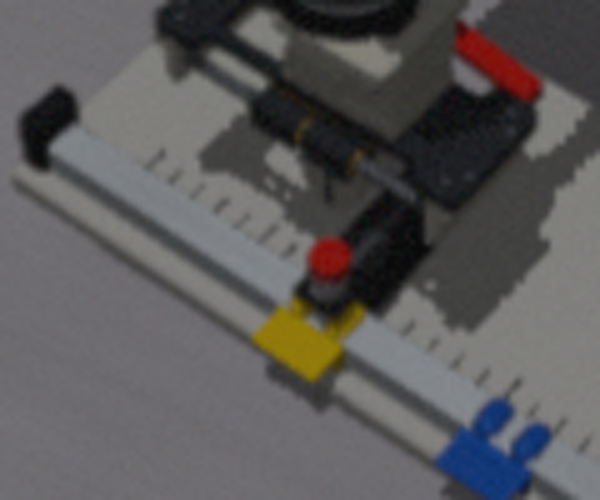

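The pin has snapped into the yellow notch: the knob at about (330,258) stands between both yellow ridges, with a gap of about 8 mm to the fingers. I'll back off along -y, then go up.

```bash
python3 -m inch '[[[0,10,0,0],[0,15,0,0],[0,10,0,0],[0,0,-20,0],[0,0,-40,0],[0,0,-40,0],[0,20,-40,0],[-20,40,-20,0],[-20,40,0,0],[0,0,0,0]]]'; python3 m.py; python3 - <<'E'
from h import *
for n in('top','scene'):
    c=read_camera(n)
    for l,z in(('stop_index',.04),('clip_yellow',.04),('cutter',.018),('scraper',.018)):
        r=place_of(n,l)
        if r:print(n,l,round(r[0]['conf'],2),at_z(c,r[0]['at'],z)[:2].round(4))
    if n=='scene': cv2.imwrite('pics/end.png',cv2.resize(c['img'][140:290,200:410],None,fx=3.6,fy=3.6,interpolation=cv2.INTER_CUBIC))
E
```

```text
time: 10.52
tool_pos: [0.4836, -0.1656, 0.1991]
tool_rot: [3.141, -0.0, -0.155]
contact_force: [-0.5, 0.6, -0.2]
opening: 0.0004
[(np.int32(52), array([ 0.6117, -0.004 ]))] [(np.int32(201), array([ 0.6358, -0.0039]))] tcp [ 0.48441498 -0.1643325   0.19888377] F [-0.26025501  0.51807887  0.20531085] tcp-knob [np.float64(-0.17753430703749762)] knob-yellow [np.float64(-0.00047769999999998976)]
top stop_index 0.7 [ 0.6087 -0.0049]
top clip_yellow 0.66 [ 0.6145 -0.0034]
top cutter 0.55 [0.4514 0.1239]
scene stop_index 0.62 [ 0.6211 -0.0116]
scene clip_yellow 0.6 [0.8042 0.0815]
scene cutter 0.88 [0.4472 0.1269]
scene scraper 0.66 [ 0.4641 -0.0307]
```

View pics/end.png

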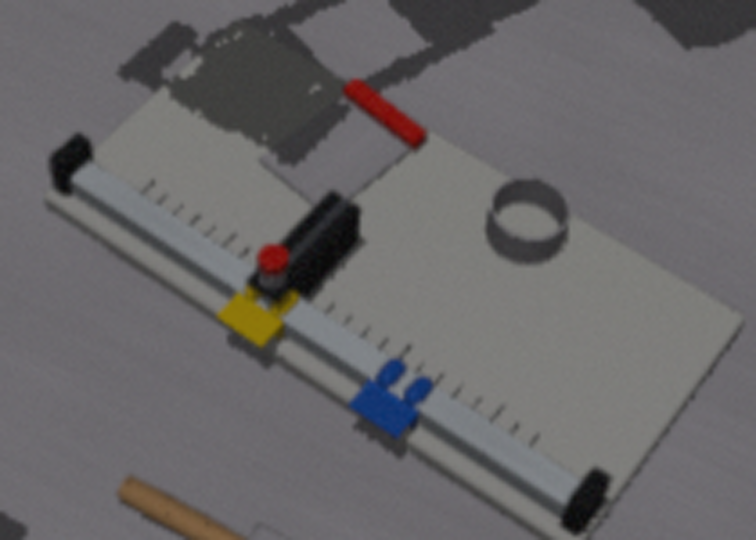

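The pin sits between the yellow ridges (knob about (273,258) in the crop). The scraper and cutter are at the same pixels as before, and the robot is clear.

```bash
python3 -c "
from cell import *
print(hand_in())"
```

```text
the job is handed in; nothing more can be done
None
```

I pushed the stop about 85 mm along its rail with closed fingertips until it snapped by itself into the yellow clip's notch. I then backed off and raised the arm clear, and handed in at about 11 s.

**Position:** The last colour check put the knob 0.5 mm from the yellow clip along the rail, good to about 2 mm, and unchanged after the retreat. The final picture shows the pin between the yellow ridges. The pin's height was not measured directly. I judged it down from the roughly 8 mm run-on and the knob's place in the picture.

**Other things:** The scraper and cutter are at the same pixels as before the push. I did not re-measure the jar, tub, bowl, brush and can, but the arm stayed away from them. Contact forces read only about 3 N during the push and noise level at the end.

**Disagreements:** In the final check the networks placed the stop and clip only roughly:
- **Top camera:** stop and clip came out 6 mm apart, mostly across the rail.
- **Scene camera:** it reported the yellow clip at a clearly wrong place, (0.80, 0.08). I ignored that in favour of the colour measurement and the picture.

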